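# Load and close the keyed vacuum filter pot

### The arm

A 7-joint arm with a two-finger parallel gripper is mounted at the origin on a cart in front of the work surface, level with it; the furniture and walls round the work are solid. World frame = base frame: x ahead of the robot, y to its left, z up, the work surface at z = 0. Lengths are in m, angles in rad, forces in N, time in s.
With the tool pointing down it reaches from about 0.4 to 0.85 m from the base axis. Payload 10.4 kg.
Tool frame: the origin (TCP) lies at the centre of the arm's flange, where the gripper is bolted on; the fingertips stand 182 mm ahead of it and the grasp point (between the pads) lies 164 mm ahead of it; z points along the fingers, y is the line along which they close (so a half turn about z gives the same grasp; the last joint's range is limited). The gripper opens to 87 mm and grips with 3 to 60 N. Pads are 19 mm wide; open, the fingers measure 117 mm over their backs; the gripper's body (75 mm by 190 mm) begins 51 mm behind the grasp point.
Start: joints at [-1.323, 0.332, -0.065, 1.46, 0.022, 1.35, -0.088], TCP at [0.167, 0.602, 0.405] pointing down, gripper open.
Joint ranges: [-2.6, 2.6], [-0.5, 2.12], [-1.47, 1.34], [0.16, 2.42], [-1.27, 4.41], [0.06, 2.06], [-2.6, 2.6]. Speed limits (rad/s): [2.22, 2.22, 2.79, 2.79, 3.14, 3.14, 3.14].

### API

Orientations are given as a unit quaternion [x, y, z, w].
In Python, from bench import r, eyes, job gives the robot as it stands. The module is installed in compiled form; this text tells all that it offers.
- The arm moves only by the shell command python3 -m inch 'ROWS' [OPENING] [FORCE]. ROWS is JSON, a list of rows, each a list of 6 numbers: the shift along the tool's x, y, z normalised to -1 to 1, where 1 is 4 cm, then the turn, a rotation vector about the tool's x, y, z normalised to -1 to 1, where 1 is 0.12 rad. In form: [[x, y, z, wx, wy, wz], ...]. A call has exactly 5 rows; each row shifts and turns the commanded pose from where the row before left it, along the tool's axes as they then stand; what a row does not reach is not made up. A row lasts 1/12 s, in which the tool goes at most 41.7 mm and 7.16 degrees, less where a joint would pass 70% of its speed; a pose out of reach is approached as far as the arm can. A call with a number of a shift or a turn outside -1 to 1 is refused whole. A call with a gripper value outside its range is refused whole. OPENING is the gripper command: -1 is shut, 1 is fully open, values between are in proportion, set as the call begins (- or left out, the last holds). The fingers move at their own pace and stop on an object; FORCE is the grip in N (left out, the last holds). Time passes only in rows, so rows that do not move let the fingers close, or fill a call up. It gives the time, the measured TCP pose, the force, the opening and the grip force at its end, in the units of the state.
- r.read_state(): the state, without advancing time (a new reading comes with each control period).
- eyes.camera(name): name is "scene" or "top" or "wrist"; returns a dict with "pixels" (400x640x3 uint8, red, green, blue), "fx", "fy", "cx", "cy" (pixels), "extrinsics" (4x4, takes a point from camera to world coordinates). Camera axes: x right, y down, z forward; pixel columns grow to the right and rows downward; lengths in m; the calibration is good to about 2 mm. A picture is of the moment at which its call begins. There is no depth.
- job.close_job(): hands the job in; it is judged then, once.
The state is a dict: "time": time; "joint_positions": joint angles; "joint_vel": joint speeds; "joint_torque": joint torques, N m; "ee_pos": TCP position; "eef_rot": TCP orientation; "ft_force": force on the tool from outside, world axes, zero at the start; "torque": the same for the moment, N m; "width": finger opening in m; "grip_force": force on a finger pad.
Only numpy, scipy, OpenCV 4.12 (cv2) and the standard library are available. Lean on these libraries where they do the work, as an engineer would, in place of code of your own. Each camera call takes 0.05 s, during which the arm holds its last target. There are 200 camera calls.

### The job

Load the vacuum filter pot: put exactly two of the three filter cartridges into it and leave the third standing where it is. Then set the cover on the pot's mouth and turn it while pressing only lightly, until its lugs find the slots and it drops fully home; let go of it. Leave the tools and other things on the table where they are.

Things in the scene. Friction and masses are not known exactly. Their poses are not given: they have to be found in the camera images.
- filter_pot: The pot: a fixed grey round can, 128 mm across, on a base flange 144 mm across and 8 mm thick; origin at the centre of its underside, z up, x along the short brass hose port low on its side. Inner floor 10 mm above the table; inside 118 mm wide. A steel ring, 132 mm across and 14 mm thick, lies on top of the can.
- pot_mouth (a point): Centre of the ring's hole at its top, 100 mm above the table. Hole 96 mm across, with two opposite slots 27 mm wide out to 59.5 mm from the centre. The ring turns stiffly (0.8 N m) and stands at any angle: the line through its slots lies within 0.6 rad either way of the pot's x axis; this is not given, but is seen from above. x, z as the pot's.
- cover: The cover, 240 to 390 g; origin at its underside centre. Grip bar along x. Starts on the table to the right of the pot. While its lugs ride on the ring, its underside is 8 mm below the mouth point; once dropped home (flange on the ring), 18 mm below. A half turn makes no difference; the lugs enter within about 0.07 rad of the slots.
- cover_foot (a point): Centre of the cover's underside. Round pilot 91 mm across, 18 mm tall, lower edge bevelled; two lugs 20 mm wide stick out to 56 mm from the centre along +x and -x, 8 to 18 mm above this point; flange 128 mm across from 18 to 26 mm; on it a black grip bar 74 mm long (along x), 18 mm wide, up to 71 mm.
- cover_grip (a point): Centre of the cover's grip bar, 48.5 mm above the cover's underside; x runs along the bar and the lugs, the bar is 18 mm wide in y.
- cartridge_0_mid (a point): Centre (half-way up) of one of three alike filter cartridges: upright cylinders 30 mm across and 60 mm tall, pale pleated paper with grey end caps, 60 g; start standing on the table in front of or to the left of the pot. z is the cartridge's axis.
- cartridge_1_mid (a point): Centre (half-way up) of the second of three alike filter cartridges: upright cylinders 30 mm across and 60 mm tall, pale pleated paper with grey end caps, 60 g; start standing on the table in front of or to the left of the pot. z is the cartridge's axis.
- cartridge_2_mid (a point): Centre (half-way up) of the third of three alike filter cartridges: upright cylinders 30 mm across and 60 mm tall, pale pleated paper with grey end caps, 60 g; start standing on the table in front of or to the left of the pot. z is the cartridge's axis.
- cartridge_0: Underside centre of the same cartridge as cartridge_0_mid.
- cartridge_1: Underside centre of the same cartridge as cartridge_1_mid.
- cartridge_2: Underside centre of the same cartridge as cartridge_2_mid.
- thread_tape: Bystander: flat reel of thread tape, 54 mm across and 16 mm high, on the table in front of the pot.
- tape_measure: Bystander: tape measure, 36x80x62 mm, behind the pot.
Things that resemble listed ones, but are neither listed nor needed, are in the scene too. What is shaped like the cartridge_0 but orange or pink is not meant.

How it is judged:
On the way:
1. two cartridges are in the pot, the third still stands in its place, and the cover is not yet on ((((horizontal distance between cartridge_0_mid and pot_mouth below 0.052 m and z of cartridge_0_mid in the frame of pot_mouth below -0.03 m) and (horizontal distance between cartridge_1_mid and pot_mouth below 0.052 m and z of cartridge_1_mid in the frame of pot_mouth below -0.03 m) and distance of cartridge_2_mid from where it was at the start of the episode below 0.03 m and angle between cartridge_2_mid's own z axis and vertical below 0.2 rad) or ((horizontal distance between cartridge_0_mid and pot_mouth below 0.052 m and z of cartridge_0_mid in the frame of pot_mouth below -0.03 m) and (horizontal distance between cartridge_2_mid and pot_mouth below 0.052 m and z of cartridge_2_mid in the frame of pot_mouth below -0.03 m) and distance of cartridge_1_mid from where it was at the start of the episode below 0.03 m and angle between cartridge_1_mid's own z axis and vertical below 0.2 rad) or ((horizontal distance between cartridge_1_mid and pot_mouth below 0.052 m and z of cartridge_1_mid in the frame of pot_mouth below -0.03 m) and (horizontal distance between cartridge_2_mid and pot_mouth below 0.052 m and z of cartridge_2_mid in the frame of pot_mouth below -0.03 m) and distance of cartridge_0_mid from where it was at the start of the episode below 0.03 m and angle between cartridge_0_mid's own z axis and vertical below 0.2 rad)) and horizontal distance between cover_foot and pot_mouth above 0.06 m), for 0.2 s.
At the end, for the whole second after the job is handed in: Exactly two cartridges lie or stand inside the pot, below its mouth; the third stands upright within 30 mm of where it was; the cover is fully home: flange on the ring to 2.5 mm (lugs down in the slots), centred to 5 mm and level to 0.05 rad; all at rest ((((horizontal distance between cartridge_0_mid and pot_mouth below 0.052 m and z of cartridge_0_mid in the frame of pot_mouth below -0.03 m) and (horizontal distance between cartridge_1_mid and pot_mouth below 0.052 m and z of cartridge_1_mid in the frame of pot_mouth below -0.03 m) and distance of cartridge_2_mid from where it was at the start of the episode below 0.03 m and angle between cartridge_2_mid's own z axis and vertical below 0.2 rad) or ((horizontal distance between cartridge_0_mid and pot_mouth below 0.052 m and z of cartridge_0_mid in the frame of pot_mouth below -0.03 m) and (horizontal distance between cartridge_2_mid and pot_mouth below 0.052 m and z of cartridge_2_mid in the frame of pot_mouth below -0.03 m) and distance of cartridge_1_mid from where it was at the start of the episode below 0.03 m and angle between cartridge_1_mid's own z axis and vertical below 0.2 rad) or ((horizontal distance between cartridge_1_mid and pot_mouth below 0.052 m and z of cartridge_1_mid in the frame of pot_mouth below -0.03 m) and (horizontal distance between cartridge_2_mid and pot_mouth below 0.052 m and z of cartridge_2_mid in the frame of pot_mouth below -0.03 m) and distance of cartridge_0_mid from where it was at the start of the episode below 0.03 m and angle between cartridge_0_mid's own z axis and vertical below 0.2 rad)) and z of cover_foot in the frame of pot_mouth between -0.021 and -0.0155 m and horizontal distance between cover_foot and pot_mouth below 0.005 m and angle between cover_foot's own z axis and vertical below 0.05 rad and linear speed of each of cover, cartridge_0, cartridge_1, cartridge_2 below 0.02 m/s and angular speed of cover below 0.1 rad/s); the robot touches nothing.
It fails at once if the cover is pressed or dropped hard on the pot (over 120 N) (contact force between cover and filter_pot above 120 N).
It fails at once if a bystander is pushed more than 30 mm (distance of any of thread_tape, tape_measure from where it was at the start of the episode above 0.03 m).
It also fails if it takes over 66 s, if anything falls off the work surface, if the arm or the gripper's body presses on something with over 40 N, if the wrist force passes 120 N, or if a joint passes its speed limit or range.

## Working session

There is one attempt and no reset: what is moved stays moved. The work goes in short steps, Python scripts to look and compute and a shell command to move; the robot and the scene stay as the last step left them, time stands still between calls to the robot, and variables do not carry over. Pictures are saved under pics/ and viewed, at most 12 in all, crops included, and the job is handed in when it is done.

```bash
mkdir -p pics; python3 - <<'E'
from bench import r,eyes,job
import cv2,numpy as np,pickle
d={}
for n in("scene","top","wrist"):
    c=eyes.camera(n);d[n]=c;cv2.imwrite(f"pics/{n}0.png",c["pixels"][:,:,::-1])
    print(n,c["fx"],c["cx"],c["cy"],np.round(c["extrinsics"],3).tolist())
pickle.dump(d,open("d0.pkl","wb"))
s=r.read_state();print(s["ee_pos"],s["eef_rot"],s["ft_force"],s["width"],s["time"])
E
```

```text
scene 415.4557543554481 324.9164747011941 198.92681937139545 [[0.816, -0.36, 0.453, 0.165], [-0.578, -0.53, 0.62, -0.493], [0.016, -0.768, -0.641, 0.654], [0.0, 0.0, 0.0, 1.0]]
top 423.16064870758595 326.0761392110255 199.33391880275101 [[-0.025, -0.993, 0.116, 0.476], [-1.0, 0.022, -0.02, 0.042], [0.017, -0.117, -0.993, 0.917], [0.0, 0.0, 0.0, 1.0]]
wrist 304.46851444596706 314.9894231886145 198.08694241456885 [[0.267, 0.933, 0.242, 0.1], [0.964, -0.259, -0.066, 0.62], [0.001, 0.251, -0.968, 0.384], [0.0, 0.0, 0.0, 1.0]]
[0.16713365 0.60214681 0.40414706] [ 1.34976811e-01  9.90848615e-01 -5.29116216e-04 -4.92171839e-05] [-0.0783101   0.46953181 -0.63114063] 0.0866108961637048 0.15
```

View pics/top0.png

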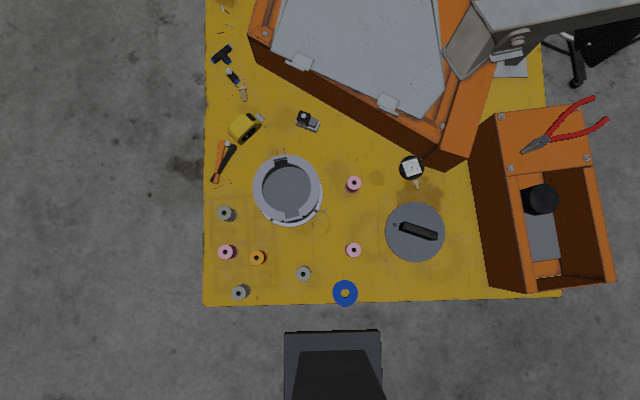

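View pics/scene0.png

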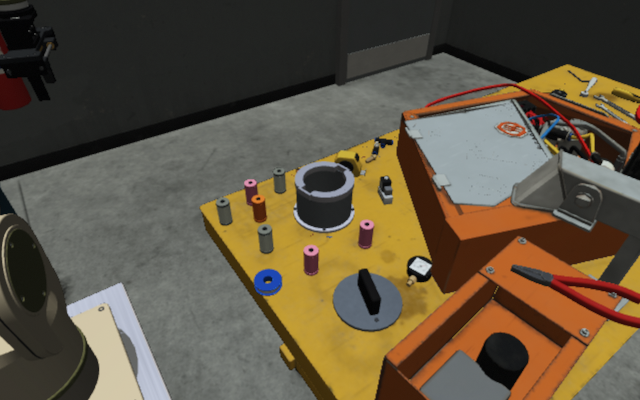

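Top view: pot at about (287,190), with slots near (281,160) and (293,217). The grey cartridges are at (226,214), (303,273) and (239,292), and the cover is at (415,232). In the scene view the grey cartridges are at (279,181), (224,211) and (265,239), and the bar is at (370,290).

```bash
cat > h.py <<'E'
import numpy as np,cv2
def ray(c,p):
    E=np.array(c["extrinsics"]);d=E[:3,:3]@np.array([(p[0]-c["cx"])/c["fx"],(p[1]-c["cy"])/c["fy"],1.]);return E[:3,3],d/np.linalg.norm(d)
def plane(c,p,z):
    o,d=ray(c,p);return o+d*(z-o[2])/d[2]
def tri(c1,p1,c2,p2):
    A=[];b=[]
    for c,p in((c1,p1),(c2,p2)):
        o,d=ray(c,p);M=np.eye(3)-np.outer(d,d);A.append(M);b.append(M@o)
    x=np.linalg.solve(sum(A),sum(b));gap=[np.linalg.norm(M@x-q) for M,q in zip(A,b)]
    return x,max(gap)
def proj(c,X):
    E=np.array(c["extrinsics"]);q=E[:3,:3].T@(np.array(X)-E[:3,3]);return np.array([c["fx"]*q[0]/q[2]+c["cx"],c["fy"]*q[1]/q[2]+c["cy"]])
E
python3 - <<'E'
import pickle,cv2,numpy as np
from h import *
d=pickle.load(open("d0.pkl","rb"))
t=d["top"]["pixels"];s=d["scene"]["pixels"]
a=cv2.resize(t[145:305,205:455],None,fx=3,fy=3,interpolation=cv2.INTER_CUBIC)
cv2.imwrite("pics/c1.png",a[:,:,::-1])
b=cv2.resize(s[150:330,200:420],None,fx=3.3,fy=3.3,interpolation=cv2.INTER_CUBIC)
cv2.imwrite("pics/c2.png",b[:,:,::-1])
# non-yellow grey blobs
for n,im,roi in(("top",t,(205,145,455,305)),("scene",s,(200,150,420,330))):
    x0,y0,x1,y1=roi;h=cv2.cvtColor(im[y0:y1,x0:x1],cv2.COLOR_RGB2HSV)
    m=(h[...,1]<90).astype(np.uint8)
    k,l,st,ce=cv2.connectedComponentsWithStats(m)
    for i in range(1,k):
        if st[i,4]>60:print(n,st[i,:4]+[x0,y0,0,0],st[i,4],np.round(ce[i]+[x0,y0],1))
E
```

```text
top [217 145  19  29] 145 [226.6 156.3]
top [252 154  71  73] 4010 [287.2 190.1]
top [400 156  24  30] 448 [411.3 168. ]
top [347 176  15  14] 161 [353.8 182.3]
top [385 202  60  60] 2817 [414.7 231.5]
top [217 206  20  16] 235 [226.1 213.4]
top [346 243  15  14] 172 [353.2 249.6]
top [218 245  15  14] 174 [224.9 251.5]
top [296 266  15  16] 188 [302.9 273.2]
top [231 284  19  17] 241 [240.  291.8]
top [352 296 103   9] 347 [410.  302.6]
scene [200 150 155  83] 8258 [282.4 182.7]
scene [378 176  15  28] 296 [385.3 189.9]
scene [200 210  75 120] 4180 [224.5 292.3]
scene [360 220  14   9] 77 [366.6 223.6]
scene [258 224  15  29] 355 [265.3 238. ]
scene [304 245  15  10] 106 [310.7 249.5]
scene [408 257  12  25] 221 [414.1 267. ]
scene [333 269  70  61] 3195 [367.2 301. ]
```

View pics/c1.png

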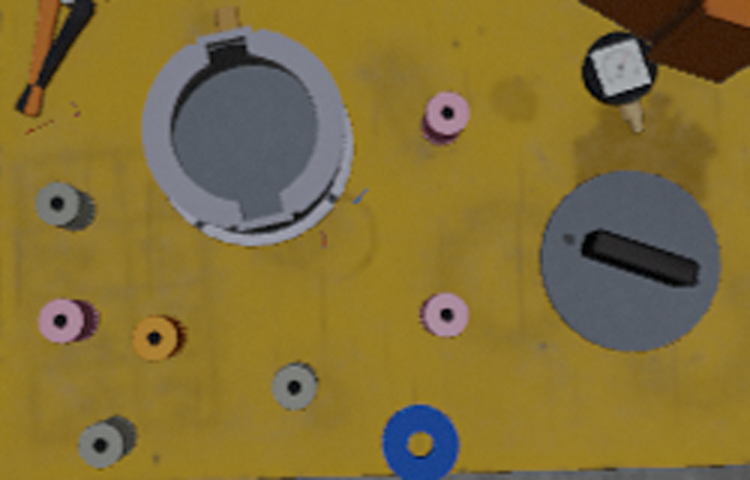

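View pics/c2.png

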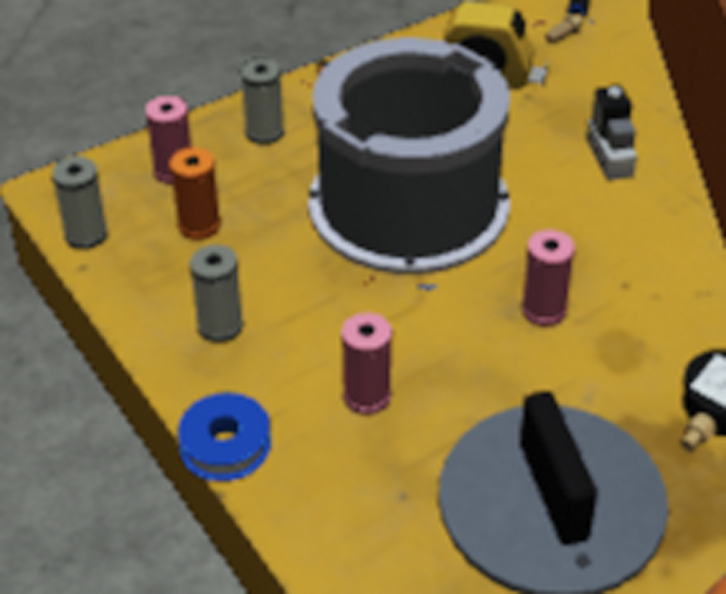

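The enlarged crops show the three grey cartridges with dark core holes in their caps: A top (224,213), B (303,274), C (238,293). The slots are at crop pixels (226,50) and (262,208), and the cover's bar is tilted.

```bash
python3 - <<'E'
import pickle,cv2,numpy as np
from h import *
d=pickle.load(open("d0.pkl","rb"))
T,S=d["top"],d["scene"]
def dark(c,p,rad=4):
    g=cv2.cvtColor(c["pixels"],cv2.COLOR_RGB2GRAY).astype(float);x,y=map(int,np.round(p));
    w=g[y-rad:y+rad+1,x-rad:x+rad+1];k=np.clip(w.mean()-15-w,0,None)
    Y,X=np.mgrid[y-rad:y+rad+1,x-rad:x+rad+1];return np.array([(k*X).sum(),(k*Y).sum()])/k.sum()
for n,a,b in(("A",(223.7,212.7),(278.8,171)),("B",(302.7,273.7),(264.6,228.6)),("C",(238,293),(222.5,201.6))):
    p=dark(T,a,3);q=dark(S,b,2);print(n,p,q,*tri(T,p,S,q),plane(T,p,.06))
# ring: bright mask top, ellipse via hull of ring top
g=cv2.cvtColor(T["pixels"],cv2.COLOR_RGB2GRAY);h=cv2.cvtColor(T["pixels"],cv2.COLOR_RGB2HSV)
# cover disk
m=np.zeros(g.shape,np.uint8);m[195:270,375:455]=(h[195:270,375:455,1]<90)
cs,_=cv2.findContours(m,0,1);c=max(cs,key=cv2.contourArea);e=cv2.fitEllipse(c);print("cover",e,plane(T,e[0],.026),
 [np.linalg.norm(plane(T,(e[0][0]+s*e[1][0]/2,e[0][1]),.026)-plane(T,e[0],.026)) for s in(1,-1)])
m=np.zeros(g.shape,np.uint8);m[210:252,390:440]=g[210:252,390:440]<55
cs,_=cv2.findContours(m,0,1);c=max(cs,key=cv2.contourArea);rr=cv2.minAreaRect(c);print("bar",rr)
bx=cv2.boxPoints(rr);P=np.array([plane(T,p,.071)[:2] for p in bx]);print(P.round(4).tolist(),P.mean(0))
# scene disk
hs=cv2.cvtColor(S["pixels"],cv2.COLOR_RGB2HSV);m=np.zeros(g.shape,np.uint8);m[260:340,325:410]=(hs[260:340,325:410,1]<90)
cs,_=cv2.findContours(m,0,1);c=max(cs,key=cv2.contourArea);c=cv2.convexHull(c);e2=cv2.fitEllipse(c);print(e2,"tri cover",tri(T,e[0],S,e2[0]))
# ring
m=np.zeros(g.shape,np.uint8);m[150:230,245:330]=(g[150:230,245:330]>125)&(h[150:230,245:330,1]<60)
cs,_=cv2.findContours(m,0,1);print("ring vals",g[190,248:330].tolist())
# project the mouth plane to a rectified patch
def rect(c,z,x0,y0,n=300,res=.0005):
    ii,jj=np.mgrid[0:n,0:n];X=x0+(n/2-ii)*res;Y=y0+(n/2-jj)*res
    E=np.array(c["extrinsics"]);q=(np.stack([X,Y,X*0+z],-1)-E[:3,3])@E[:3,:3]
    return cv2.remap(c["pixels"],(c["fx"]*q[...,0]/q[...,2]+c["cx"]).astype(np.float32),(c["fy"]*q[...,1]/q[...,2]+c["cy"]).astype(np.float32),cv2.INTER_LINEAR)
c0=plane(T,(286.5,188),.1);print("mouth guess",c0)
R=np.hstack([rect(T,.1,c0[0],c0[1]),rect(S,.1,c0[0],c0[1])]);R=cv2.resize(R,None,fx=1.3,fy=1.3);cv2.imwrite("pics/rect.png",R[:,:,::-1])
E
```

```text
A [223.52723957 212.30521997] [278.63274336 170.45022124] [0.55452417 0.23320118 0.05967368] 0.00011328463180788758 [0.55459258 0.23307214 0.06      ]
B [302.59772694 273.53746175] [264.23752792 228.291586  ] [0.42799586 0.07563845 0.05942587] 0.00029320424729592764 [0.42828615 0.07547605 0.06      ]
C [237.91825338 292.97887371] [222.07073214 200.91597235] [0.39345137 0.20423991 0.05963134] 0.00010352280811212839 [0.39358023 0.20412223 0.06      ]
cover ((414.6671447753906, 231.51675415039062), (58.67765426635742, 60.153282165527344), 136.58436584472656) [ 0.50776454 -0.16086692  0.026     ] [np.float64(0.06217912632190697), np.float64(0.06203087058602816)]
bar ((418.2000427246094, 230.90000915527344), (40.16092300415039, 10.435513496398926), 18.434947967529297)
[[0.511, -0.1163], [0.5307, -0.1238], [0.5034, -0.1993], [0.4839, -0.1915]] [ 0.50724793 -0.15774241]
((367.19708251953125, 300.7843017578125), (59.478248596191406, 69.60581970214844), 107.23983764648438) tri cover (array([ 0.507976  , -0.16226823,  0.01982257]), np.float64(1.0901372344560498e-05))
ring vals [120, 120, 120, 122, 127, 129, 129, 129, 129, 129, 129, 130, 133, 113, 76, 90, 91, 91, 91, 91, 93, 91, 92, 91, 92, 93, 93, 93, 92, 91, 91, 94, 93, 93, 93, 92, 91, 93, 92, 92, 94, 95, 93, 91, 94, 95, 96, 93, 95, 95, 92, 94, 92, 92, 92, 91, 93, 94, 95, 92, 93, 94, 106, 125, 131, 131, 130, 130, 129, 129, 124, 113, 134, 150, 139, 121, 122, 121, 121, 121, 121, 120]
mouth guess [0.59559143 0.10224588 0.1       ]
```

View pics/rect.png

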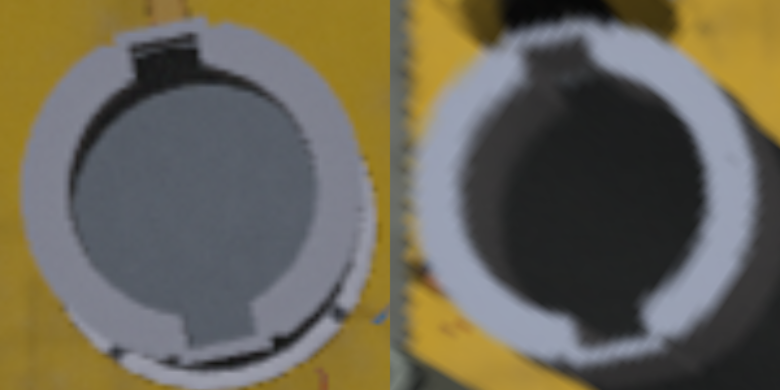

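Heights triangulate to 59.5 mm for the cartridge caps (60 expected). The cover disc gives 20 mm (26 expected), which I'll recheck from the wrist camera. In the rectified patch the hole centre is at (195,190), so the mouth is near (0.5975,0.102) and the slot line is about 0.21 rad. I'll load C first, then B, and leave A.

```bash
cat > go.py <<'E'
import sys,numpy as np
from scipy.spatial.transform import Rotation as R
from bench import r
# go.py x y z_grasp [yaw of tool y, world]: remaining shift/turn in row units (sum over rows)
s=r.read_state();a=list(map(float,sys.argv[1:]))
Rm=R.from_quat(s["eef_rot"]);M=Rm.as_matrix();p=np.array(s["ee_pos"])
yaw=np.arctan2(M[1,1],M[0,1]) if len(a)<4 else a[3]
if len(a)>3:
    cur=np.arctan2(M[1,1],M[0,1]);yaw=cur+(yaw-cur+np.pi/2)%np.pi-np.pi/2
ty=np.array([np.cos(yaw),np.sin(yaw),0]);tz=np.array([0,0,-1.]);W=np.c_[np.cross(ty,tz),ty,tz]
d=M.T@(np.array([a[0],a[1],a[2]+.164])-p)/.04
w=R.from_matrix(M.T@W).as_rotvec()/.12
print("t",round(s["time"],2),"grasp",(p-[0,0,.164]).round(4),"yaw",round(float(np.arctan2(M[1,1],M[0,1])),3),"tilt",round(float(np.arccos(-M[2,2])),4),"w",round(s["width"],4),"F",np.round(s["ft_force"],1),"grip",round(s["grip_force"],1),"j7",round(s["joint_positions"][6],2))
print("shift",d.round(2),"turn",w.round(2))
E
python3 -m inch '[[-0.54,-0.54,0.1,0,0,0],[-0.54,-0.54,0.1,0,0,0],[-0.54,-0.54,0.1,0,0,0],[-0.54,-0.54,0.1,0,0,0],[-0.54,-0.54,0.1,0,0,0]]' 0.2 20
python3 -m inch '[[-0.54,-0.54,0.1,0,0,0],[-0.54,-0.54,0.1,0,0,0],[-0.54,-0.54,0.1,0,0,0],[-0.54,-0.54,0.1,0,0,0],[-0.54,-0.54,0.1,0,0,0]]'
python3 -m inch '[[-0.54,-0.54,0.1,0,0,0],[-0.54,-0.54,0.1,0,0,0],[-0.54,-0.54,0.1,0,0,0],[-0.54,-0.54,0.1,0,0,0],[-0.54,-0.54,0.1,0,0,0]]'
python3 go.py 0.3935 0.2042 0.1
```

```text
time: 0.57
ee_pos: [0.2429, 0.4678, 0.3843]
eef_rot: [0.135, 0.991, -0.0, -0.0]
ft_force: [0.7, -0.7, -0.1]
width: 0.0617
grip_force: 0.0
time: 0.98
ee_pos: [0.3179, 0.3348, 0.3645]
eef_rot: [0.135, 0.991, 0.0, -0.0]
ft_force: [0.2, 0.1, -1.4]
width: 0.0525
grip_force: 0.0
time: 1.4
ee_pos: [0.3931, 0.2019, 0.3446]
eef_rot: [0.135, 0.991, 0.0, -0.0]
ft_force: [0.0, 0.6, -0.6]
width: 0.052
grip_force: 0.0
t 1.4 grasp [0.3931 0.2019 0.1806] yaw 1.3 tilt 0.0003 w 0.052 F [ 0.   0.6 -0.6] grip 0.0 j7 0.71
shift [0.01 0.06 2.01] turn [ 0. -0.  0.]
```

```bash

python3 -m inch '[[0.01,0.06,0.9,0,0,0],[0,0,0.9,0,0,0],[0,0,0.8,0,0,0],[0,0,0.5,0,0,0],[0,0,0.26,0,0,0]]' | tail -3
python3 -m inch '[[0,0,0,0,0,0],[0,0,0,0,0,0],[0,0,0,0,0,0],[0,0,0,0,0,0],[0,0,0,0,0,0]]' -1 20 | tail -2
python3 -m inch '[[0,0,-0.3,0,0,0],[0,0,-0.7,0,0,0],[0,0,-0.8,0,0,0],[0,0,-0.8,0,0,0],[0,0,-0.6,0,0,0]]' | tail -2
python3 go.py 0.5975 0.102 0.17
python3 - <<'E'
from bench import eyes
import cv2,pickle
d={n:eyes.camera(n) for n in("scene","wrist")}
import numpy as np
a=np.hstack([d["scene"]["pixels"][:,150:450],d["wrist"]["pixels"][:,80:560]]);cv2.imwrite("pics/g1.png",a[:,:,::-1])
E
```

```text
ft_force: [-0.4, 0.4, -0.1]
width: 0.0517
grip_force: 0.0
width: 0.0296
grip_force: 20.0
width: 0.0294
grip_force: 20.0
t 2.65 grasp [0.3931 0.2057 0.1776] yaw 1.3 tilt 0.0032 w 0.0294 F [ 0.3  0.4 -1.2] grip 20.0 j7 0.71
shift [-5.62 -1.13  0.2 ] turn [ 0.02  0.01 -0.  ]
```

View pics/g1.png

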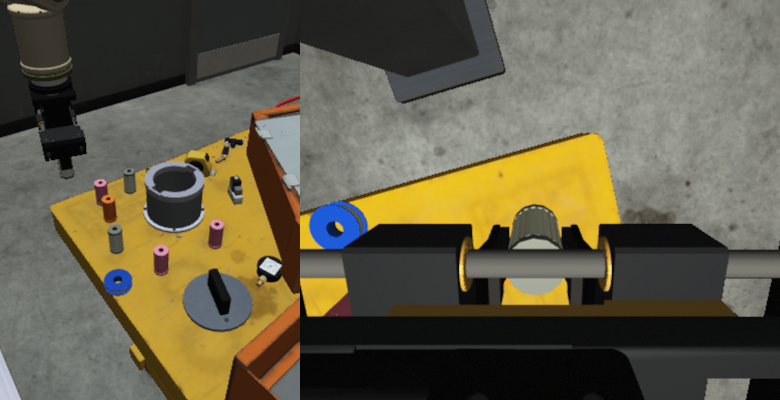

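C is held upright (wrist view, at about (535,250)). I'll carry it over the pot, offset 19 mm.

```bash

python3 -m inch '[[-0.4,-0.11,0,0,0,0],[-0.7,-0.11,0,0,0,0],[-0.7,-0.11,0,0,0,0],[-0.7,-0.11,0,0,0,0],[-0.7,-0.11,0,0,0,0]]' | tail -1
python3 -m inch '[[-0.7,-0.12,0,0,0,0],[-0.7,-0.12,0,0,0,0],[-0.7,-0.12,0,0,0,0],[-0.5,-0.11,0,0,0,0],[-0.3,-0.11,0,0,0,0]]' | tail -1
python3 -m inch '[[0,0,0,0,0,0],[0,0,0,0,0,0],[0,0,0,0,0,0],[0,0,0,0,0,0],[0,0,0,0,0,0]]' | tail -1
python3 go.py 0.6158 0.0969 0.058
python3 - <<'E'
from bench import eyes
import cv2,numpy as np
d={n:eyes.camera(n)["pixels"] for n in("scene","wrist","top")}
a=np.hstack([cv2.resize(d["scene"][120:270,240:390],(390,390)),cv2.resize(d["wrist"][:,120:520],(400,390))]);cv2.imwrite("pics/g2.png",a[:,:,::-1])
E
```

```text
grip_force: 20.0
grip_force: 20.0
grip_force: 20.0
t 4.0 grasp [0.6154 0.0978 0.1745] yaw 1.301 tilt 0.0007 w 0.0295 F [-0.5  0.3 -0.5] grip 20.0 j7 1.2
shift [-0.02 -0.02  2.91] turn [ 0.01 -0.    0.  ]
```

View pics/g2.png

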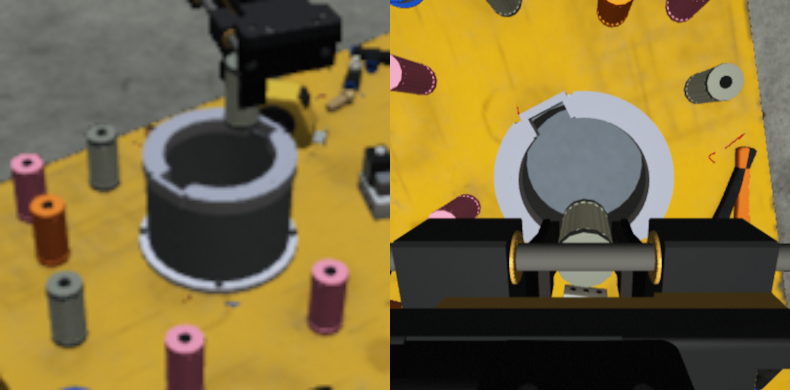

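The cartridge hangs over the far part of the hole, centred sideways (wrist (585,255), hole centre (585,170)). Next: lower and release.

```bash

python3 -m inch '[[-0.02,-0.02,0.5,0,0,0],[0,0,0.7,0,0,0],[0,0,0.7,0,0,0],[0,0,0.5,0,0,0],[0,0,0.3,0,0,0]]' | tail -3
python3 -m inch '[[0,0,0.13,0,0,0],[0,0,0,0,0,0],[0,0,0,0,0,0],[0,0,0,0,0,0],[0,0,0,0,0,0]]' | tail -3
python3 -m inch '[[0,0,0,0,0,0],[0,0,0,0,0,0],[0,0,0,0,0,0],[0,0,0,0,0,0],[0,0,0,0,0,0]]' -0.12 | tail -3
python3 go.py 0.6158 0.0969 0.058
python3 -m inch '[[0,0,-0.3,0,0,0],[0,0,-0.6,0,0,0],[0,0,-0.8,0,0,0],[0,0,-0.8,0,0,0],[0,0,-0.5,0,0,0]]' 0.2 | tail -3
python3 go.py 0.428 0.0756 0.16
```

```text
ft_force: [-0.1, 0.5, -0.3]
width: 0.029
grip_force: 20.0
ft_force: [1.0, -0.2, -0.8]
width: 0.0292
grip_force: 20.0
ft_force: [-0.2, -0.4, 0.3]
width: 0.038
grip_force: 0.1
t 5.4 grasp [0.6166 0.096  0.0612] yaw 1.3 tilt 0.0002 w 0.038 F [-0.2 -0.4  0.3] grip 0.1 j7 1.24
shift [0.02 0.02 0.08] turn [ 0.  0. -0.]
ft_force: [-0.4, 0.3, 0.3]
width: 0.0521
grip_force: 0.0
t 5.82 grasp [0.6169 0.0956 0.1856] yaw 1.3 tilt 0.0038 w 0.0521 F [-0.4  0.3  0.3] grip 0.0 j7 1.2
shift [ 4.42 -1.75  0.62] turn [ 0.02  0.03 -0.  ]
```

```bash

python3 -m inch '[[0.3,-0.18,0,0,0,0],[0.5,-0.18,0,0,0,0],[0.5,-0.18,0,0,0,0],[0.5,-0.18,0,0,0,0],[0.5,-0.18,0,0,0,0]]' | tail -1
python3 -m inch '[[0.5,-0.17,0,0,0,0],[0.5,-0.17,0,0,0,0],[0.5,-0.17,0,0,0,0],[0.4,-0.17,0,0,0,0],[0.22,-0.17,0,0,0,0]]' | tail -1
python3 -m inch '[[0,0,0.6,0,0,0],[0,0,0.8,0,0,0],[0,0,0.6,0,0,0],[0,0,0,0,0,0],[0,0,0,0,0,0]]' | tail -1
python3 go.py 0.428 0.0756 0.046
python3 - <<'E'
from bench import eyes
import cv2,numpy as np
from h import *
c={n:eyes.camera(n) for n in("wrist","scene","top")}
for n in c: cv2.imwrite(f"pics/b_{n}.png",c[n]["pixels"][:,:,::-1])
print(proj(c["wrist"],[.428,.0756,.06]))
d={n:c[n]["pixels"] for n in c}
a=np.hstack([cv2.resize(d["scene"][120:270,240:390],(390,390)),cv2.resize(d["wrist"][:,120:520],(400,390))]);cv2.imwrite("pics/g3.png",a[:,:,::-1])
E
```

```text
grip_force: 0.0
grip_force: 0.0
grip_force: 0.0
t 7.07 grasp [0.4274 0.0756 0.1015] yaw 1.3 tilt 0.0015 w 0.052 F [ 0.3 -1.   0.9] grip 0.0 j7 1.04
shift [-0.02  0.01  1.39] turn [-0.01 -0.01 -0.  ]
[316.22518502 230.84467824]
```

View pics/g3.png

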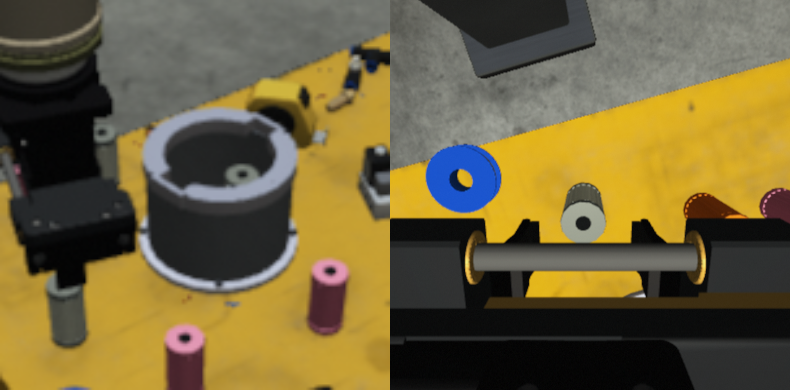

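C stands in the pot (its cap shows at (240,172) in the left crop), and B's hole lies at wrist (313,229), 3 px from the prediction. I'll grasp B and carry it over.

```bash

python3 -m inch '[[0,0,0.4,0,0,0],[0,0,0.5,0,0,0],[0,0,0.35,0,0,0],[0,0,0.14,0,0,0],[0,0,0,0,0,0]]' | tail -1
python3 -m inch '[[0,0,0,0,0,0],[0,0,0,0,0,0],[0,0,0,0,0,0],[0,0,0,0,0,0],[0,0,0,0,0,0]]' -1 20 | tail -2
python3 -m inch '[[0,0,-0.3,0,0,0],[0,0,-0.7,0,0,0],[0,0,-0.8,0,0,0],[0,0,-0.8,0,0,0],[0,0,-0.6,0,0,0]]' | tail -2
python3 -m inch '[[-0.3,0.08,0,0,0,0],[-0.4,0.08,0,0,0,0],[-0.4,0.08,0,0,0,0],[-0.4,0.08,0,0,0,0],[-0.4,0.08,0,0,0,0]]' | tail -1
python3 go.py 0.5792 0.1071 0.058
```

```text
grip_force: 0.0
width: 0.0292
grip_force: 20.0
width: 0.0292
grip_force: 20.0
grip_force: 20.0
t 8.88 grasp [0.5056 0.0709 0.1737] yaw 1.3 tilt 0.0003 w 0.0296 F [ 0.4 -0.6 -0.4] grip 20.0 j7 1.13
shift [-1.53  1.36  2.89] turn [ 0.  0. -0.]
```

```bash

python3 -m inch '[[-0.4,0.4,0,0,0,0],[-0.5,0.4,0,0,0,0],[-0.4,0.4,0,0,0,0],[-0.23,0.16,0,0,0,0],[0,0,0,0,0,0]]' | tail -1
python3 go.py 0.5792 0.1071 0.058
python3 -m inch '[[0,0,0.4,0,0,0],[0,0,0.6,0,0,0],[0,0,0.6,0,0,0],[0,0,0.5,0,0,0],[0,0,0.3,0,0,0]]' | tail -3
python3 -m inch '[[0,0,0.3,0,0,0],[0,0,0.12,0,0,0],[0,0,0,0,0,0],[0,0,0,0,0,0],[0,0,0,0,0,0]]' | tail -3
python3 -m inch '[[0,0,0,0,0,0],[0,0,0,0,0,0],[0,0,0,0,0,0],[0,0,0,0,0,0],[0,0,0,0,0,0]]' -0.12 | tail -3
python3 go.py 0.5792 0.1071 0.058
python3 -m inch '[[0,0,-0.3,0,0,0],[0,0,-0.6,0,0,0],[0,0,-0.8,0,0,0],[0,0,-0.8,0,0,0],[0,0,-0.6,0,0,0]]' | tail -3
python3 go.py 0.508 -0.161 0.16 2.795
```

```text
grip_force: 20.0
t 9.3 grasp [0.5797 0.1083 0.173 ] yaw 1.301 tilt 0.0006 w 0.0292 F [-0.7 -1.  -1.3] grip 20.0 j7 1.16
shift [ 0.01 -0.03  2.87] turn [-0.  0.  0.]
ft_force: [0.0, 0.7, -0.5]
width: 0.0292
grip_force: 20.0
ft_force: [0.1, -0.3, 0.6]
width: 0.03
grip_force: 20.0
ft_force: [-0.9, 0.1, -0.1]
width: 0.0379
grip_force: 0.0
t 10.55 grasp [0.5785 0.107  0.0609] yaw 1.3 tilt 0.0003 w 0.0379 F [-0.9  0.1 -0.1] grip 0.0 j7 1.21
shift [-0.02  0.01  0.07] turn [ 0.  0. -0.]
ft_force: [1.6, 0.4, 1.4]
width: 0.0378
grip_force: 0.0
t 10.97 grasp [0.5787 0.1066 0.1884] yaw 1.299 tilt 0.0025 w 0.0378 F [1.6 0.4 1.4] grip 0.0 j7 1.15
shift [-0.09 -6.92  0.7 ] turn [ -0.     0.02 -12.46]
```

```bash

python3 -m inch '[[0,-0.5,0,0,0,0],[0,-0.7,0,0,0,0],[0,-0.7,0,0,0,0],[0,-0.8,0,0,0,0],[0,-0.8,0,0,0,0]]' 0.4 | tail -1
python3 -m inch '[[0,-0.8,0,0,0,0],[0,-0.8,0,0,0,0],[0,-0.8,0,0,0,0],[0,-0.6,0,0,0,0],[0,-0.4,0,0,0,0]]' | tail -1
python3 -m inch '[[0,0,0,0,0,0.9],[0,0,0,0,0,0.9],[0,0,0,0,0,0.9],[0,0,0,0,0,0.9],[0,0,0,0,0,0.9]]' | tail -1
python3 -m inch '[[0,0,0,0,0,0.9],[0,0,0,0,0,0.9],[0,0,0,0,0,0.9],[0,0,0,0,0,0.9],[0,0,0,0,0,0.9]]' | tail -1
python3 -m inch '[[0,0,0,0,0,0.9],[0,0,0,0,0,0.9],[0,0,0,0,0,0.9],[0,0,0,0,0,0.9],[0,0,0,0,0,0.9]]' | tail -1
python3 go.py 0.508 -0.161 0.16 -0.347
python3 - <<'E'
from bench import eyes
import cv2,numpy as np,pickle
c={n:eyes.camera(n) for n in("wrist","scene","top")};pickle.dump(c,open("d1.pkl","wb"))
d={n:c[n]["pixels"] for n in c}
a=np.hstack([cv2.resize(d["scene"][140:290,240:390],(300,300)),cv2.resize(d["wrist"][:,80:560],(480,400))[:300]]);
a=np.vstack([a,cv2.resize(d["top"][145:245,215:475],(780,300))]);cv2.imwrite("pics/g4.png",a[:,:,::-1])
E
```

```text
grip_force: 0.0
grip_force: 0.0
grip_force: 0.0
grip_force: 0.0
grip_force: 0.0
t 13.05 grasp [ 0.5046 -0.1592  0.1856] yaw -0.326 tilt 0.0009 w 0.0608 F [ 0.1  0.1 -0. ] grip 0.0 j7 0.04
shift [-0.02  0.1   0.64] turn [ 0.   -0.01  0.18]
```

View pics/g4.png

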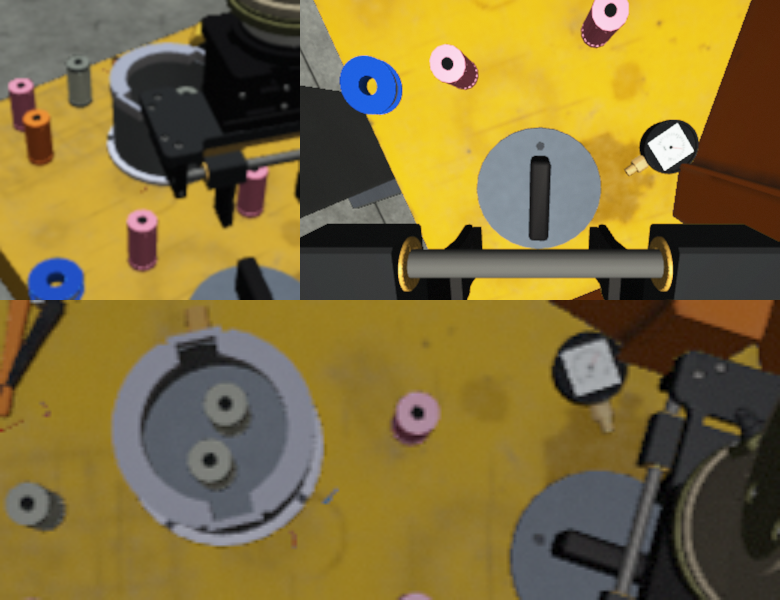

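Both cartridges stand in the pot (top crop (226,404) and (210,461)) and the third is untouched. In the wrist view the cover's disc is at about (319,187) with the bar nearly vertical. I'll measure it from the wrist and top views.

```bash
python3 - <<'E'
import pickle,cv2,numpy as np
from h import *
d=pickle.load(open("d1.pkl","rb"));T=pickle.load(open("d0.pkl","rb"))["top"];W=d["wrist"]
im=W["pixels"];h=cv2.cvtColor(im,cv2.COLOR_RGB2HSV);g=cv2.cvtColor(im,cv2.COLOR_RGB2GRAY)
m=np.zeros(g.shape,np.uint8);m[120:249,240:420]=(h[120:249,240:420,1]<90)
m[222:,:]=0
cs,_=cv2.findContours(m,0,1);c=max(cs,key=cv2.contourArea)[:,0]
c=c[c[:,1]<221];e=cv2.fitEllipse(c.astype(np.float32));print("disc",e)
print(plane(W,e[0],.026),plane(T,(414.67,231.52),.026),tri(W,e[0],T,(414.67,231.52)))
print("diam",np.linalg.norm(plane(W,(e[0][0]-61,e[0][1]),.026)-plane(W,(e[0][0]+61,e[0][1]),.026)))
m=np.zeros(g.shape,np.uint8);m[145:248,300:340]=g[145:248,300:340]<70
cs,_=cv2.findContours(m,0,1);c=max(cs,key=cv2.contourArea);print("bar",cv2.boundingRect(c),cv2.minAreaRect(c))
# bar top edges by row: centre of dark run
P=[]
for y in range(165,236,5):
    x=np.where(m[y])[0];P.append((x.mean(),y)); 
print([(round(float(a),1),b) for a,b in P])
L=np.array([plane(W,p,.071)[:2] for p in P]);v=np.linalg.svd(L-L.mean(0))[2][0];print("bar angle",np.arctan2(v[1],v[0])%np.pi)
x,y,w,hh=cv2.boundingRect(c)
for p in((x+w/2,y),(x+w/2,y+hh)):print(plane(W,p,.071))
# slots: polar on top picture
for n in("top",):
    t=d[n];gg=cv2.cvtColor(t["pixels"],cv2.COLOR_RGB2GRAY).astype(np.float32)
    hc=np.array([.5975,.102])
    for it in range(3):
        E=[]
        for a in np.arange(0,2*np.pi,.05):
            # hole edge: bright crossing going outward
            rr=np.arange(.040,.056,.0003);v=[]
            for q in rr:
                u=proj(t,[hc[0]+q*np.cos(a),hc[1]+q*np.sin(a),.1]);v.append(cv2.getRectSubPix(gg,(1,1),(float(u[0]),float(u[1])))[0,0])
            k=np.where(np.array(v)>112)[0]
            if len(k) and k[0]>0:E.append((hc[0]+rr[k[0]]*np.cos(a),hc[1]+rr[k[0]]*np.sin(a),rr[k[0]]))
        E=np.array(E);E=E[abs(E[:,2]-np.median(E[:,2]))<.003]
        A=np.c_[2*E[:,:2],np.ones(len(E))];s=np.linalg.lstsq(A,(E[:,:2]**2).sum(1),rcond=None)[0];hc=s[:2];print("hole",hc,"r",np.sqrt(s[2]+hc@hc),len(E))
    for R in(.052,.055):
        an=np.arange(-.6,2*np.pi-.6,.01);v=np.array([cv2.getRectSubPix(gg,(1,1),tuple(map(float,proj(t,[hc[0]+R*np.cos(a),hc[1]+R*np.sin(a),.1]))))[0,0] for a in an])
        k=an[v<112];print(R,[(round(q.min(),2),round(q.max(),2),round((q.min()+q.max())/2,3)) for q in np.split(k,np.where(np.diff(k)>.05)[0]+1)])
E
```

```text
disc ((318.5684814453125, 187.7076873779297), (119.6571273803711, 122.79305267333984), 85.69142150878906)
[ 0.50756763 -0.15950418  0.026     ] [ 0.50775757 -0.16087263  0.026     ] (array([ 0.50770466, -0.15926471,  0.03019064]), np.float64(0.0006446565286683999))
diam 0.12445506773800347
bar (309, 156, 22, 85) ((318.9493103027344, 197.8684844970703), (19.875261306762695, 84.12750244140625), 2.12109637260437)
[(320.5, 165), (320.0, 170), (319.5, 175), (319.5, 180), (319.5, 185), (319.5, 190), (319.5, 195), (319.0, 200), (319.0, 205), (319.0, 210), (319.0, 215), (319.0, 220), (318.0, 225), (318.0, 230), (318.0, 235)]
bar angle 1.219520977417234
[ 0.52007422 -0.12428251  0.071     ]
[ 0.49572577 -0.19739096  0.071     ]
hole [0.59789229 0.10365886] r 0.04852690691990614 103
hole [0.59797439 0.10367244] r 0.04856295173559158 104
hole [0.59799193 0.103668  ] r 0.04857177767797847 104
0.052 [(np.float64(-0.07), np.float64(0.47), np.float64(0.2)), (np.float64(3.08), np.float64(3.6), np.float64(3.34))]
0.055 [(np.float64(-0.05), np.float64(0.45), np.float64(0.2)), (np.float64(3.08), np.float64(3.59), np.float64(3.335))]
```

The slot line measures 0.198 rad with the mouth at (0.598,0.1036). The cover is at (0.5077,-0.160), its flange about 28 mm up, and the bar angle is 1.22. I'll grasp the bar.

```bash

python3 -m inch '[[0,0.08,0.5,0,0,0.21],[0,0,0.7,0,0,0],[0,0,0.7,0,0,0],[0,0,0.6,0,0,0],[0,0,0.4,0,0,0]]' | tail -3
python3 go.py 0.5077 -0.160 0.052 -0.351
python3 -m inch '[[0,0,0.25,0,0,0],[0,0,0.15,0,0,0],[0,0,0.04,0,0,0],[0,0,0,0,0,0],[0,0,0,0,0,0]]' | tail -3
python3 go.py 0.5077 -0.160 0.052 -0.351
python3 -m inch '[[0,0,0,0,0,0],[0,0,0,0,0,0],[0,0,0,0,0,0],[0,0,0,0,0,0],[0,0,0,0,0,0]]' -1 45 | tail -3
python3 -m inch '[[0,0,0,0,0,0],[0,0,0,0,0,0],[0,0,0,0,0,0],[0,0,0,0,0,0],[0,0,0,0,0,0]]' | tail -3
python3 go.py 0.5077 -0.160 0.19
```

```text
ft_force: [-0.7, 0.4, 0.2]
width: 0.0611
grip_force: 0.0
t 13.62 grasp [ 0.5071 -0.1597  0.0668] yaw -0.341 tilt 0.0021 w 0.0611 F [-0.7  0.4  0.2] grip 0.0 j7 0.14
shift [-0.    0.02  0.37] turn [-0.02  0.    0.09]
ft_force: [-0.5, -0.0, -0.2]
width: 0.0607
grip_force: 0.0
t 14.03 grasp [ 0.5081 -0.1601  0.0521] yaw -0.345 tilt 0.0015 w 0.0607 F [-0.5 -0.  -0.2] grip 0.0 j7 0.16
shift [-0.   -0.01  0.  ] turn [ 0.01 -0.    0.05]
ft_force: [0.4, 0.1, -0.5]
width: 0.0354
grip_force: 0.0
ft_force: [0.6, -1.1, 0.5]
width: 0.0181
grip_force: 45.0
t 14.87 grasp [ 0.5077 -0.16    0.0511] yaw -0.345 tilt 0.0001 w 0.0181 F [ 0.6 -1.1  0.5] grip 45.0 j7 0.16
shift [-0.   -0.   -3.47] turn [ 0. -0.  0.]
```

```bash

python3 -m inch '[[0,0,-0.3,0,0,0],[0,0,-0.6,0,0,0],[0,0,-0.8,0,0,0],[0,0,-0.9,0,0,0],[0,0,-0.9,0,0,0]]' | tail -3
python3 -m inch '[[0,0,0,0,0,0.7],[0,0,0,0,0,0.9],[0,0,0,0,0,0.9],[0,0,0,0,0,0.9],[0,0,0,0,0,0.9]]' | tail -1
python3 -m inch '[[0,0,0,0,0,0.9],[0,0,0,0,0,0.9],[0,0,0,0,0,0.9],[0,0,0,0,0,0.9],[0,0,0,0,0,0.6]]' | tail -3
python3 go.py 0.598 0.1036 0.19 -1.373
```

```text
ft_force: [2.0, 0.9, -2.1]
width: 0.0177
grip_force: 45.0
grip_force: 45.0
ft_force: [0.9, 0.8, -2.5]
width: 0.0174
grip_force: 45.0
t 16.12 grasp [ 0.5073 -0.1601  0.1916] yaw -1.372 tilt 0.0006 w 0.0174 F [ 0.9  0.8 -2.5] grip 45.0 j7 -0.96
shift [ 3.53 -6.01  0.04] turn [-0.    0.    0.01]
```

```bash

python3 -m inch '[[0.2,-0.3,0,0,0,0],[0.35,-0.6,0,0,0,0],[0.45,-0.8,0,0,0,0],[0.45,-0.8,0,0,0,0],[0.45,-0.8,0,0,0,0]]' | tail -1
python3 -m inch '[[0.45,-0.8,0,0,0,0],[0.45,-0.7,0,0,0,0],[0.4,-0.6,0,0,0,0],[0.23,-0.4,0,0,0,0],[0.1,-0.21,0,0,0,0]]' | tail -1
python3 -m inch '[[0,0,0.3,0,0,0],[0,0,0.3,0,0,0],[0,0,0,0,0,0],[0,0,0,0,0,0],[0,0,0,0,0,0]]' | tail -3
python3 go.py 0.598 0.1036 0.19 -1.373
python3 - <<'E'
from bench import eyes
import cv2,numpy as np,pickle
c={n:eyes.camera(n) for n in("wrist","scene","top")};pickle.dump(c,open("d2.pkl","wb"))
d={n:c[n]["pixels"] for n in c}
a=np.hstack([cv2.resize(d["scene"][120:270,240:390],(390,390)),cv2.resize(d["wrist"][:,120:520],(400,390))]);cv2.imwrite("pics/g5.png",a[:,:,::-1])
E
```

```text
grip_force: 45.0
grip_force: 45.0
ft_force: [0.4, -0.6, -2.1]
width: 0.0178
grip_force: 45.0
t 17.37 grasp [0.5967 0.1026 0.1672] yaw -1.367 tilt 0.0003 w 0.0178 F [ 0.4 -0.6 -2.1] grip 45.0 j7 -1.34
shift [ 0.04 -0.02 -0.57] turn [0.   0.   0.05]
```

View pics/g5.png

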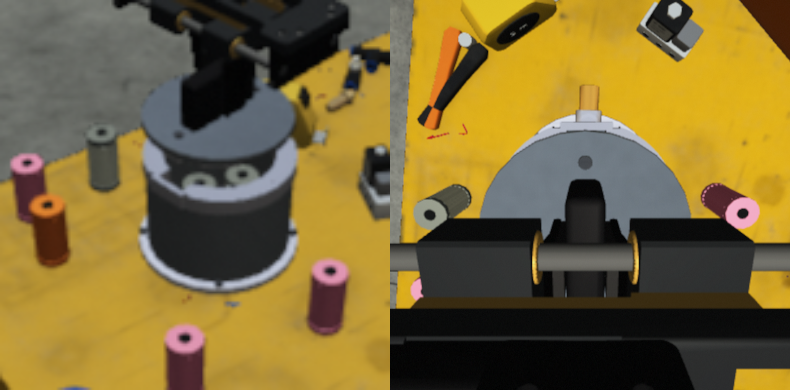

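The cover hovers level and centred over the ring, with the lug line over the slots. I'll lower it gently.

```bash

python3 -m inch '[[0.04,-0.02,0.1,0,0,0.05],[0,0,0.15,0,0,0],[0,0,0.1,0,0,0],[0,0,0,0,0,0],[0,0,0,0,0,0]]' | tail -3
python3 go.py 0.598 0.1036 0.133 -1.373
python3 -m inch '[[0,0,0.05,0,0,0],[0,0,0.05,0,0,0],[0,0,0.05,0,0,0],[0,0,0,0,0,0],[0,0,0,0,0,0]]' | tail -3
python3 go.py 0.598 0.1036 0.133 -1.373
```

```text
ft_force: [0.1, 0.4, -1.3]
width: 0.0177
grip_force: 45.0
t 17.93 grasp [0.5981 0.1053 0.1527] yaw -1.371 tilt 0.0009 w 0.0177 F [ 0.1  0.4 -1.3] grip 45.0 j7 -1.34
shift [-0.01  0.04  0.49] turn [0.   0.01 0.01]
ft_force: [0.4, -1.3, -3.6]
width: 0.0174
grip_force: 45.0
t 18.35 grasp [0.5982 0.105  0.147 ] yaw -1.371 tilt 0.0004 w 0.0174 F [ 0.4 -1.3 -3.6] grip 45.0 j7 -1.34
shift [-0.01  0.03  0.35] turn [0.   0.   0.01]
```

```bash

python3 -m inch '[[0,0.02,0.04,0,0,0],[0,0,0.04,0,0,0],[0,0,0.04,0,0,0],[0,0,0,0,0,0],[0,0,0,0,0,0]]' | tail -3
python3 go.py 0.598 0.1036 0.133 -1.373
python3 -m inch '[[0,0,0.03,0,0,0],[0,0,0.03,0,0,0],[0,0,0.03,0,0,0],[0,0,0,0,0,0],[0,0,0,0,0,0]]' | tail -3
python3 go.py 0.598 0.1036 0.133 -1.373
```

```text
ft_force: [-0.5, -0.2, -2.4]
width: 0.0178
grip_force: 45.0
t 18.77 grasp [0.5983 0.1046 0.1422] yaw -1.371 tilt 0.0003 w 0.0178 F [-0.5 -0.2 -2.4] grip 45.0 j7 -1.33
shift [-0.01  0.02  0.23] turn [-0.    0.    0.02]
ft_force: [0.2, -1.0, -2.6]
width: 0.0175
grip_force: 45.0
t 19.18 grasp [0.5984 0.1045 0.1386] yaw -1.371 tilt 0.0002 w 0.0175 F [ 0.2 -1.  -2.6] grip 45.0 j7 -1.33
shift [-0.01  0.02  0.14] turn [-0.    0.    0.02]
```

The underside is already at 87.5 mm with no push, so the lugs are in the slots. Continuing home.

```bash

python3 -m inch '[[0,0.01,0.04,0,0,0],[0,0,0.04,0,0,0],[0,0,0.02,0,0,0],[0,0,0,0,0,0],[0,0,0,0,0,0]]' | tail -3
python3 go.py 0.598 0.1036 0.133 -1.373
python3 -m inch '[[0,0,0.02,0,0,0],[0,0,0.01,0,0,0],[0,0,0,0,0,0],[0,0,0,0,0,0],[0,0,0,0,0,0]]' | tail -3
python3 go.py 0.598 0.1036 0.133 -1.373
```

```text
ft_force: [-0.3, -0.2, -1.8]
width: 0.0177
grip_force: 45.0
t 19.6 grasp [0.5984 0.1042 0.1347] yaw -1.371 tilt 0.0002 w 0.0177 F [-0.3 -0.2 -1.8] grip 45.0 j7 -1.33
shift [-0.01  0.01  0.04] turn [-0.    0.    0.02]
ft_force: [-0.6, 0.9, -1.9]
width: 0.0175
grip_force: 45.0
t 20.02 grasp [0.5985 0.1041 0.1336] yaw -1.371 tilt 0.0001 w 0.0175 F [-0.6  0.9 -1.9] grip 45.0 j7 -1.33
shift [-0.01  0.01  0.01] turn [-0.   -0.    0.02]
```

```bash

python3 -m inch '[[0,0,0.02,0,0,0],[0,0,0.02,0,0,0],[0,0,0,0,0,0],[0,0,0,0,0,0],[0,0,0,0,0,0]]' | tail -3
python3 go.py 0.598 0.1036 0.133 -1.373
python3 -m inch '[[0,0,0,0,0,0],[0,0,0,0,0,0],[0,0,0,0,0,0],[0,0,0,0,0,0],[0,0,0,0,0,0]]' 0 | tail -3
python3 -m inch '[[0,0,-0.3,0,0,0],[0,0,-0.6,0,0,0],[0,0,-0.8,0,0,0],[0,0,-0.8,0,0,0],[0,0,-0.8,0,0,0]]' | tail -3
python3 -m inch '[[0.8,0,-0.3,0,0,0],[0.8,0,0,0,0,0],[0.8,0,0,0,0,0],[0.8,0,0,0,0,0],[0.8,0,0,0,0,0]]' | tail -3
python3 -m inch '[[0.8,0,0,0,0,0],[0.5,0,0,0,0,0],[0,0,0,0,0,0],[0,0,0,0,0,0],[0,0,0,0,0,0]]' | tail -3
python3 go.py 0.598 0.1036 0.133
python3 - <<'E'
from bench import eyes
import cv2,numpy as np,pickle
from h import *
c={n:eyes.camera(n) for n in("wrist","scene","top")};pickle.dump(c,open("d3.pkl","wb"))
d={n:c[n]["pixels"] for n in c}
a=np.hstack([cv2.resize(d["scene"][120:270,240:390],(390,390)),cv2.resize(d["top"][130:260,220:350],(390,390))]);cv2.imwrite("pics/g6.png",a[:,:,::-1])
E
```

```text
ft_force: [-6.4, -0.9, 10.8]
width: 0.0176
grip_force: 45.0
t 20.43 grasp [0.5986 0.104  0.1331] yaw -1.371 tilt 0.001 w 0.0176 F [-6.4 -0.9 10.8] grip 45.0 j7 -1.33
shift [-0.02  0.01  0.  ] turn [-0.01 -0.    0.01]
ft_force: [-0.3, -0.0, 0.0]
width: 0.0409
grip_force: 0.0
ft_force: [1.0, 0.8, 1.3]
width: 0.0436
grip_force: 0.0
ft_force: [0.6, 0.7, 1.3]
width: 0.0434
grip_force: 0.0
ft_force: [-0.4, 0.2, 1.4]
width: 0.0436
grip_force: 0.0
t 22.1 grasp [0.8059 0.1458 0.2766] yaw -1.372 tilt 0.0008 w 0.0436 F [-0.4  0.2  1.4] grip 0.0 j7 -1.41
shift [-5.31  0.    3.59] turn [ 0.01 -0.    0.  ]
```

View pics/g6.png

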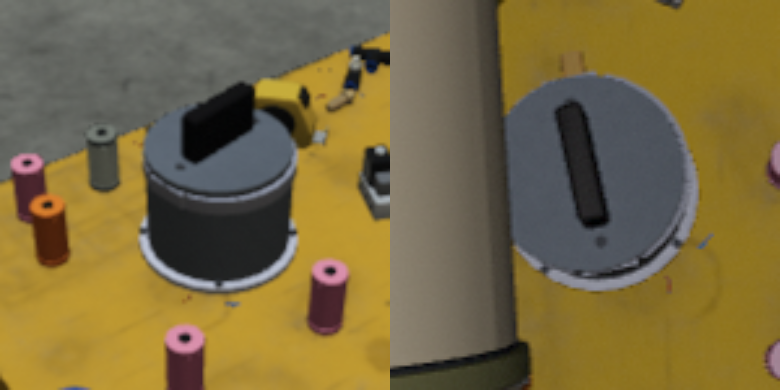

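The cover sits flush on the ring. It met the ring at the home height with about 11 N, it is level, and the third cartridge stands untouched. I'll hand it in.

```bash
python3 -c "
from bench import job
print(job.close_job())"
```

```text
the job is handed in; nothing more can be done
None
```

The job is handed in: two cartridges are in the pot, the third still stands in its place, and the cover is fully home and released. The lugs were lined up before lowering and dropped straight in, so no turning on the ring was needed. The simulator gave no verdict.

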